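Pull the tack magazine and hold it over the cup

ROBOT

A 6-joint arm with a two-finger parallel gripper is mounted at the origin on the work surface. World frame = base frame: x ahead of the robot, y to its left, z up, the work surface at z = 0. Lengths are in m, angles in degrees, forces in N, time in s.
With the tool pointing down it reaches from about 0.375 to 0.9 m from the base axis. Payload 3.1 kg.
Tool frame: the origin (TCP) lies at the very end of the fingers, on their centre line; the grasp point (between the pads) lies bot.hold_point_z behind it (bot.hold_point_z is the distance from the TCP to the grasp point, in m); z points along the fingers, y is the line along which they close (so a half turn about z gives the same grasp; the last joint's range is limited). The gripper opens to 87 mm and grips with 3 to 60 N. Pads are 19 mm wide; open, the fingers measure 117 mm over their backs; the gripper's body (75 mm by 190 mm) begins 51 mm behind the grasp point.
Start: joints at [-82.363, 30.224, 82.088, -0, 67.689, -10.227], TCP at [0.192, -0.595, 0.223] pointing down, gripper open.
Joint ranges: [-176.69, 176.69], [-43.24, 126.21], [12.49, 139.97], [-82, 262], [0, 151.66], [-163.58, 163.58]. Speed limits (degrees/s): [159.86, 159.86, 180, 180, 180, 180].

INTERFACE

Orientations are given as a 3x3 rotation matrix whose columns are the frame's x, y, z axes.
In Python, from rig import bot gives the robot as it stands.
- The arm moves only by the tool apply_moves, never from a script. Its argument "plan" is one flat list of numbers, 4 for each row, row after row: the shift along the world's x, y, z normalised to -1 to 1, where 1 is 0.05 m, then the turn about the world's z normalised to -1 to 1, where 1 is 10 degrees. A call has 1 to 12 rows; each row shifts and turns the commanded pose from where the row before left it; what a row does not reach is not made up. A row lasts 1/8 s, in which the tool goes at most 62.5 mm and 10.7 degrees, less where a joint would pass 70% of its speed; a pose out of reach is approached as far as the arm can. A call with a number of a shift or a turn outside -1 to 1 is refused whole. A call with a gripper value outside its range is refused whole. "grip" is the closure, from -1 (fully open) to 1 (shut), so that 0 is half open, set as the call begins (left out, the last holds). The fingers move at their own pace and stop on an object; the grip force is fixed at half the most. Time passes only in rows, so rows that do not move let the fingers close. It gives the time, the measured TCP pose, the force, the opening and the grip force at its end, in the units of the state.
- bot.read_state(): the state, without advancing time (a new reading comes with each control period).
- bot.capture(name): name is "side" or "top"; returns (picture, depth): 420x560x3 uint8, red, green, blue; 420x560 float32, m along the optical axis (not along the pixel's ray), 0 where there is no reading.
- bot.camera_info(name): a dict with "vertical_fov" (degrees; the focal length in pixels is half the picture's height over the tangent of half this angle, whatever the lens; pixels are square), "cx", "cy" (the principal point, pixels), "rvec" (rotation vector, rad) and "tvec" (3), from world to camera coordinates, as OpenCV has them. Camera axes: x right, y down, z forward; pixel columns grow to the right and rows downward; lengths in m; the calibration is good to about 2 mm. A picture is of the moment at which its call begins. camera_info takes no time and is no camera call.
- bot.hand_in(): hands the job in; it is judged then, once.
Trained networks look in the newest picture that a camera, given by its name, has taken for a name from the list of things; names that differ only in an ending like _2 or _b are one class to them, and where a whole thing is asked for, a point or a joint stands for the part that bears it (a point fixed in the world has none). Each returns a list of dicts, best first, with "p" (0 to 1); they miss things now and then, are a little off and sometimes report something else, mostly with a low value. They report only what shows in the picture. A call takes as long as a camera call. They do not tell look-alikes from the thing itself.
- bot.outline_of(camera, target): "mask" (420x560 bool, what is visible of it) and "xy" ([column, row] as shares, 0 to 1, of the picture: columns of its width, rows of its height, amid what is visible of it).
- bot.pinpoint(camera, target): "xy" ([column, row] as shares, 0 to 1, of the picture: columns of its width, rows of its height: a listed point, or the origin of a listed thing).
The state is a dict: "time_s": time; "joint_positions": joint angles; "qvel": joint speeds; "tau": joint torques, N m; "position": TCP position; "tcp_rot": TCP orientation; "force": force on the tool from outside, world axes, zero at the start; "moment": the same for the moment, N m; "opening": opening from 0.0 (shut) to 1.0 (fully open); "grasp_force": force on a finger pad.
Only numpy, scipy, OpenCV 4.12 (cv2) and the standard library are available. Lean on these libraries where they do the work, as an engineer would, in place of code of your own. Each camera call takes 0.05 s, during which the arm holds its last target. There are 200 camera calls.

TASK

The tack magazine has to be emptied. First turn the square steel cup mouth up and leave it standing on the bench; then squeeze the two red side catches of the magazine together while it is still fully down in its green dock, and lift it out. Finish with your fingers still squeezing both catches, holding the magazine upright and still, centred close above the mouth of the cup (a few centimetres clear, touching nothing else); do not drop the cup or disturb the other things on the bench.

Things in the scene. Friction and masses are not known exactly. Their poses are not given: they have to be found in the camera images.
- cup: Bare steel cup, 54 x 54 mm square, 58 mm tall, straight 3 mm walls, 4 mm base, 110 to 220 g, blue square under its base; starts mouth down. Origin: middle of the mouth (rim plane). z points from mouth to base (up at the start, down once the cup is mouth up); x and y are square to the walls. The cup's middle lies 29 mm along +z.
- dock: Green metal dock fixed to the bench: base plate 130 (x) x 110 (y) mm, walls 110 x 90 mm, top 41 mm above the bench, with a well 83 x 43 mm whose floor is 8 mm above the bench. Origin: centre of its underside. Its yaw varies.
- magazine: Grey magazine in the dock's well (1.5 mm play), axes as the dock's: 80 (x) x 40 (y) x 90 mm tall, 160 to 240 g, origin centre of its underside, z up. Red catch pads on its +y and -y sides: 34 mm wide about x = 0, z 46 to 82 mm, 58 mm over both outsides, 44 mm pressed home. Teeth hook under the dock's lip: it lifts out only with both pressed; out of the well after 35 mm.
- catch_left (a joint): The catch on the magazine's +y side: 0 free, grows as it is pressed straight inwards, 0.007 m pressed home. Spring: 2.4 N at the start, 8 N home. Its tooth frees the lip at about 0.0045 (0.006 if the magazine stands off-centre in the well).
- catch_right (a joint): The same catch on the magazine's -y side, pressed inwards towards +y: 0 free, 0.007 m home.
- hammer: Leave alone: a hammer lying on the bench, 260 mm long, head to its +x. Origin: middle of its length, underside.
- brush: Leave alone: a flat brush lying on the bench, 200 mm long, bristles to its +x. Origin: middle of its length, underside.
- wax_tin: Leave alone: round brass-coloured wax tin, 68 mm across, 24 mm high. Origin: centre of its underside.
- glue_jar: Leave alone: amber glue jar, 64 mm across, 100 mm high. Origin: centre of its underside.
- heels: Leave alone: stack of black rubber heels, about 62 x 54 mm, 24 mm high. Origin: underside, middle of the rounded end.
- shoe_last: Leave alone: pale wooden shoe last, about 200 mm long, up to 91 mm high. Origin: centre of its underside.
- sanding_block: Leave alone: cork sanding block 90 x 50 x 30 mm. Origin: centre of its underside.
Mind the look-alikes: they are no part of the job. Several things have the shape of the cup; the one meant has the colours described above. What is shaped like the magazine but brown is not meant.

How it is judged (in metres and radians):
On the way, in this order (a step that is already met when the one before it is completed fails the run):
1. the cup stands mouth up on the bench, let go, while the magazine is still in its dock (angle between cup's own z axis and vertical above 3 rad and height (world z) of cup between 0.054 and 0.063 m and linear speed of cup below 0.03 m/s and contact force between cup and the fingers below 0.2 N and z of magazine in the frame of dock below 0.012 m), for 0.2 s.
2. both catches are pressed in while the magazine is still fully down in the dock (value of joint each of catch_left, catch_right above 0.0045 m and z of magazine in the frame of dock below 0.0115 m), for 0.05 s.
At the end, for the whole second after the job is handed in: Cup mouth up on the bench (within 8 deg), still, not held. Magazine held by the fingers, both catches in by over 4.5 mm, upright within 11 deg, still, underside within 20 mm of the mouth's centre and 1 to 9 cm above the rim, touching neither cup nor dock (angle between cup's own z axis and vertical above 3 rad and height (world z) of cup between 0.054 and 0.063 m and linear speed of each of cup, magazine below 0.03 m/s and contact force between cup and the fingers below 0.2 N and value of joint each of catch_left, catch_right above 0.0045 m and horizontal distance between magazine and cup below 0.02 m and height (world z) of magazine between 0.066 and 0.15 m and angle between magazine's own z axis and vertical below 0.2 rad and contact force between magazine and the fingers above 5 N and contact force between magazine and dock below 0.1 N and contact force between magazine and cup below 0.1 N); the arm keeps its last pose, push and grip.
It fails at once if the cup is dropped or flung (faster than 1.2 m/s) (linear speed of cup above 1.2 m/s).
It fails at once if the magazine is tipped over (more than 35 degrees) (angle between magazine's own z axis and vertical above 0.6 rad).
It fails at once if another thing on the bench is moved by more than 30 mm (distance of any of hammer, brush, wax_tin, glue_jar, heels, shoe_last, sanding_block from where it was at the start of the episode above 0.03 m).
It also fails if it takes over 72 s, if anything falls off the work surface, if the arm or the gripper's body presses on something with over 40 N, if the wrist force passes 120 N, or if a joint passes its speed limit or range.

## Working session

There is one attempt and no reset: what is moved stays moved. The work goes in short steps, Python scripts to look and compute and a tool call to move; the robot and the scene stay as the last step left them, time stands still between calls to the robot, and variables do not carry over. Pictures are saved under pics/ and viewed, at most 10 in all, crops included, and the job is handed in when it is done.

Besides the shell and the picture viewer there is one more tool, called after "Request:" by a JSON object that holds its "api" and its "payload", one argument or row to a line. apply_moves: Moves the arm, as the interface text tells. Its arguments: {"type":"object","properties":{"plan":{"type":"array","items":{"type":"number"}},"grip":{"type":"number"}},"required":["plan"]}

```bash
mkdir -p pics; ls; cat > h.py <<'E'
import numpy as np, cv2
from rig import bot
def cam(n):
    i=bot.camera_info(n); f=210/np.tan(np.radians(i["vertical_fov"])/2)
    R=cv2.Rodrigues(np.array(i["rvec"],float))[0]; t=np.array(i["tvec"],float).ravel()
    return f,i["cx"],i["cy"],R,t
def world(n,depth):
    f,cx,cy,R,t=cam(n); v,u=np.mgrid[:420,:560]
    P=np.stack([(u-cx)/f*depth,(v-cy)/f*depth,depth],-1)
    W=(P-t)@R; W[depth==0]=np.nan
    return W
def snap(n,name):
    p,d=bot.capture(n); cv2.imwrite(f"pics/{name}.png",p[:,:,::-1]); np.save(f"pics/{name}.npy",d); return p,d,world(n,d)
E
python3 - <<'E'
from h import *
for n in("top","side"):
    snap(n,n+"0"); f,cx,cy,R,t=cam(n); print(n,f,cx,cy,"pos",-R.T@t,"fwd",R[2], bot.camera_info(n))
print(bot.read_state(),bot.hold_point_z)
a=cv2.imread("pics/top0.png");b=cv2.imread("pics/side0.png")
E
```

```text
pics
top 461.3213390754371 285.13812813820925 210.91202744324224 pos [0.38360852 0.00331607 1.59122371] fwd [ 0.10546056  0.01033697 -0.99436976] {'vertical_fov': 48.95139912279065, 'cx': 285.13812813820925, 'cy': 210.91202744324224, 'rvec': array([ 2.18842996, -2.13676703,  0.10464727]), 'tvec': array([0.00642906, 0.54958916, 1.54177489])}
side 413.35428759867307 276.6565641442568 207.49001549108797 pos [0.46691983 0.88270407 0.83193649] fwd [ 0.09581836 -0.73174557 -0.67480905] {'vertical_fov': 53.864669552675856, 'cx': 276.6565641442568, 'cy': 207.49001549108797, 'rvec': array([ 0.18827637, -2.82261257,  1.24400724]), 'tvec': array([0.57737911, 0.06599212, 1.16257358])}
{'time_s': 0.1, 'joint_positions': array([-8.23636290e+01,  3.02746191e+01,  8.21484321e+01,  4.38978897e-04,
        6.76898023e+01, -1.02257308e+01]), 'qvel': array([ 0.0606427 , -0.09907667, -0.18733227,  0.10398237,  0.02887941,
       -0.03986062]), 'tau': array([-3.94259541e-04, -4.40986025e+01, -1.77149731e+01,  6.34996709e-02,
        5.33883681e-02, -4.27212092e-05]), 'position': array([ 0.19166232, -0.59419825,  0.22166239]), 'tcp_rot': array([[ 9.51798436e-01,  3.06724099e-01, -2.54714655e-04],
       [ 3.06723998e-01, -9.51796499e-01,  1.95313729e-03],
       [ 3.56637758e-04, -1.93712011e-03, -9.99998060e-01]]), 'force': array([-0.67171904,  0.36033222,  1.16581048]), 'moment': array([ 0.02601329, -0.02160365, -0.00330257]), 'grasp_force': 0.0, 'opening': 1.0048511839891388} 0.0187
```

View pics/top0.png

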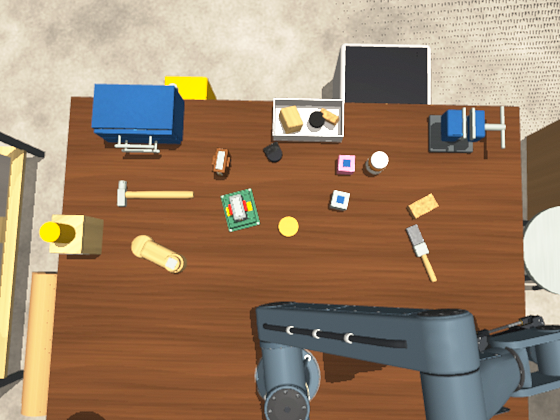

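View pics/side0.png

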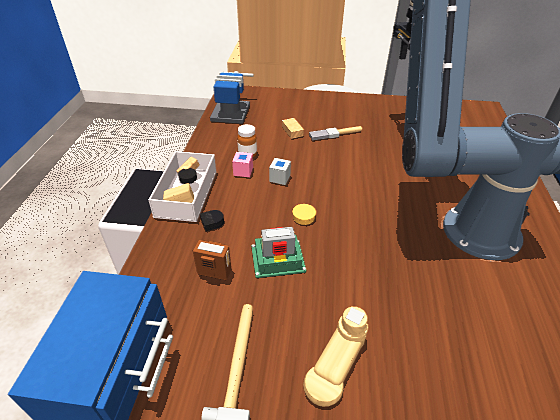

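Cup candidates are pink (345,163) and bare grey with a blue top square (340,200) in the top picture. The grey one fits "bare steel". The magazine is the grey one in the green dock (240,208), and the brown one (221,161) is the look-alike. I'll confirm with a crop and measure.

```bash
python3 - <<'E'
from h import *
a=cv2.imread("pics/top0.png");b=cv2.imread("pics/side0.png")
cv2.imwrite("pics/crop0.png",np.hstack([cv2.resize(a[140:240,210:390],(720,400),interpolation=2)[:, :],])); 
d=np.load("pics/top0.npy");W=world("top",d)
ds=np.load("pics/side0.npy");Ws=world("side",ds)
def rect(W,m,nm):
    P=W[m];P=P[~np.isnan(P[:,0])]; r=cv2.minAreaRect((P[:,:2]*1000).astype(np.float32)); print(nm,len(P),np.round(r,1).tolist() if 0 else r,"z",np.median(P[:,2]).round(4),P[:,:2].mean(0).round(4))
v,u=np.mgrid[:420,:560]
def box(u0,u1,v0,v1):return (u>=u0)&(u<u1)&(v>=v0)&(v<v1)
Z=W[:,:,2]
rect(W,box(320,362,180,220)&(Z>.05)&(Z<.07),"cup top")
rect(W,box(330,362,145,179)&(Z>.05)&(Z<.07),"pink top")
rect(W,box(210,270,180,240)&(Z>.035)&(Z<.045),"dock wall")
rect(W,box(210,270,180,240)&(Z>.003)&(Z<.045),"dock all")
rect(W,box(210,270,180,240)&(Z>.09),"mag top")
rect(W,box(275,302,214,240)&(Z>.015),"tin")
rect(W,box(362,392,145,179)&(Z>.07),"jar")
rect(W,box(210,232,145,179)&(Z>.07),"brown")
rect(W,box(262,286,140,163)&(Z>.015),"heels")
rect(W,box(270,345,95,145)&(Z>.03),"tray")
Zs=Ws[:,:,2]
rect(Ws,box(268,294,155,190)&(Zs>.05)&(Zs<.065),"cup side")
rect(Ws,box(245,312,220,280)&(Zs>.09),"mag side")
rect(Ws,box(245,312,220,280)&(Zs>.036)&(Zs<.045),"dock side")
m=box(210,270,180,240)&(Z>.003)
print("hist",np.histogram(Z[m],np.arange(0,.11,.005)))
for n in("dock","magazine","cup"):
  for c in ("top","side"):
    print(n,c,[(round(o["p"],2),np.round(np.array(o["xy"])*[560,420],1)) for o in bot.pinpoint(c,n)])
E
```

```text
cup top 263 ((591.3111572265625, -164.34815979003906), (54.23921203613281, 54.54150390625), 79.82288360595703) z 0.0583 [ 0.5912 -0.1641]
pink top 254 ((715.6873168945312, -183.8919219970703), (53.90436935424805, 51.95693588256836), 1.3053123950958252) z 0.0585 [ 0.7151 -0.1838]
dock wall 384 ((553.6395263671875, 175.50086975097656), (110.58870697021484, 90.27271270751953), 15.597298622131348) z 0.0408 [0.5502 0.1714]
dock all 1317 ((553.8507080078125, 178.60498046875), (206.0718994140625, 206.02557373046875), 1.4960334300994873) z 0.0079 [0.5496 0.1723]
mag top 325 ((553.6826171875, 175.07302856445312), (79.19012451171875, 56.87773132324219), 13.864606857299805) z 0.0986 [0.5532 0.1746]
tin 308 ((500.35736083984375, 6.934318542480469), (65.52214813232422, 64.84519958496094), 1.0628341436386108) z 0.0239 [0.4999 0.0074]
jar 290 ((719.1734008789062, -286.121337890625), (57.964717864990234, 60.703392028808594), 11.238027572631836) z 0.0985 [ 0.7179 -0.284 ]
brown 365 ((709.0244750976562, 237.2802734375), (57.869407653808594, 83.1829605102539), 83.03592681884766) z 0.0898 [0.7069 0.2363
[... 740 characters left out ...]
 26, 145, 239,  59,   6,   3,   5,
         3,   2,   8,  11,  27,  75, 125, 108]), array([0.   , 0.005, 0.01 , 0.015, 0.02 , 0.025, 0.03 , 0.035, 0.04 ,
       0.045, 0.05 , 0.055, 0.06 , 0.065, 0.07 , 0.075, 0.08 , 0.085,
       0.09 , 0.095, 0.1  , 0.105]))
dock top [(0.86, array([239.5, 210.1])), (0.46, array([272.6, 149.7]))]
dock side [(0.88, array([275.6, 259.2]))]
magazine top [(0.91, array([239.8, 206.5])), (0.84, array([224.4, 167. ]))]
magazine side [(0.82, array([215.3, 272.3])), (0.69, array([276.9, 257.9]))]
cup top [(0.8, array([337.8, 201.4])), (0.54, array([342.4, 165.5]))]
cup side [(0.74, array([281. , 180.3])), (0.62, array([245.4, 171.3])), (0.24, array([337.2, 133.1]))]
```

View pics/crop0.png

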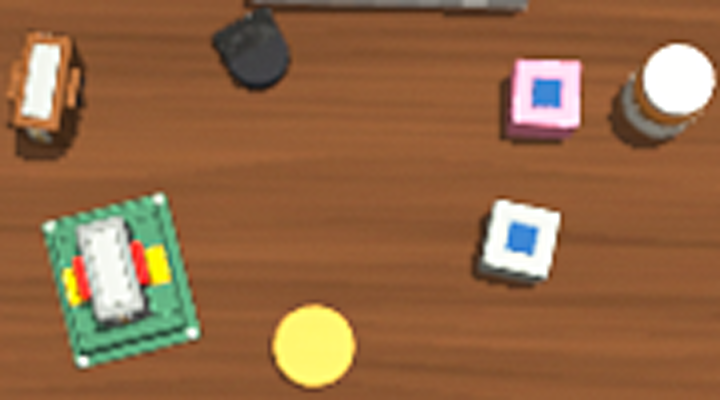

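The crop confirms it: the bare grey cup with the blue square is at crop (520,240), the pink one is a look-alike, and the grey magazine sits in the green dock. Next I move above the cup.

My plan for turning it is to pinch it near its robot-side edge and roll it in two 90° tips, letting it pivot between the pads.

Request:
{"api": "apply_moves", "payload": {
  "plan": [0.764, 0.87, -0.12, -0.28, 0.764, 0.87, -0.12, -0.28, 0.764, 0.87, -0.12, -0.28, 0.764, 0.87, -0.12, -0.28, 0.764, 0.87, -0.12, -0.28, 0.764, 0.87, -0.12, -0.28, 0.764, 0.87, -0.12, -0.28, 0.764, 0.87, -0.12, -0.28, 0.764, 0.87, -0.12, -0.28, 0.764, 0.87, -0.12, -0.28, 0, 0, 0, 0],
  "grip": -1
}}

```text
time_s: 1.78
position: [0.5758, -0.1563, 0.1621]
tcp_rot: [[0.985, -0.17, 0.001], [-0.17, -0.985, 0.001], [0.001, -0.001, -1.0]]
force: [-0.3, 0.1, 0.0]
opening: 0.999
grasp_force: 0.0
```

Request:
{"api": "apply_moves", "payload": {
  "plan": [0, 0, -0.9, 0, 0, 0, -0.9, 0, 0, 0, -0.8, 0, 0, 0, -0.1, 0, 0, 0, 0, 0]
}}

```text
time_s: 2.4
position: [0.574, -0.1607, 0.0282]
tcp_rot: [[0.984, -0.177, 0.001], [-0.177, -0.984, -0.0], [0.001, 0.0, -1.0]]
force: [0.5, -0.5, -0.3]
opening: 0.996
grasp_force: 0.0
```

```bash
python3 - <<'E'
from h import *
s=bot.read_state(); print(s["time_s"],s["position"],s["qvel"].round(2)); 
p,d,W=snap("side","s1"); cv2.imwrite("pics/s1c.png",cv2.resize(p[120:220,210:350,::-1],(700,500),interpolation=2))
E
```

```text
2.4 [ 0.57396761 -0.16073531  0.02821156] [ 0.26 -1.77 -0.91 -0.02 -0.12  0.17]
```

View pics/s1c.png

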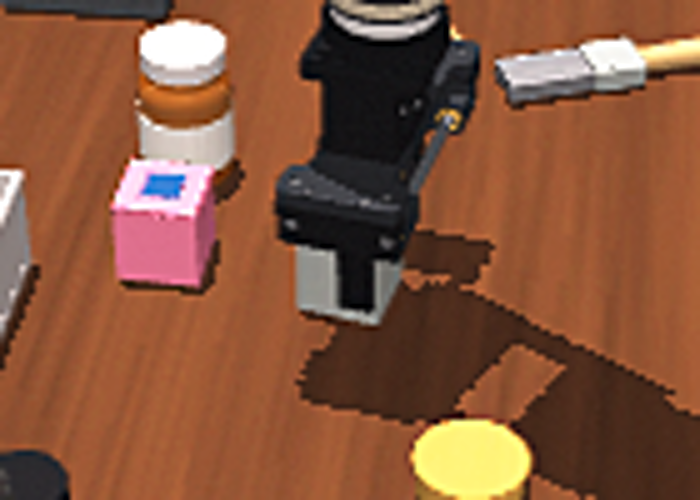

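The fingers straddle the cup near its robot side, at about crop (358,280). I close them.

Request:
{"api": "apply_moves", "payload": {
  "plan": [0, 0, 0, 0, 0, 0, 0, 0, 0, 0, 0, 0, 0, 0, 0, 0, 0, 0, 0, 0, 0, 0, 0, 0],
  "grip": 1
}}

```text
time_s: 3.2
position: [0.5738, -0.1598, 0.0278]
tcp_rot: [[0.984, -0.176, 0.0], [-0.176, -0.984, 0.0], [0.0, -0.0, -1.0]]
force: [-0.2, -0.1, 3.7]
opening: 0.623
grasp_force: 30.0
```

Request:
{"api": "apply_moves", "payload": {
  "plan": [0, 0, -0.02, 0, -0.08, 0.014, -0.01, 0, -0.08, 0.014, -0.01, 0, -0.08, 0.014, -0.01, 0, -0.08, 0.014, -0.01, 0, -0.08, 0.014, -0.02, 0, 0, 0, 0, 0]
}}

```text
time_s: 4.08
position: [0.5625, -0.1601, 0.0278]
tcp_rot: [[0.984, -0.178, 0.02], [-0.178, -0.984, -0.008], [0.021, 0.005, -1.0]]
force: [6.7, 0.2, 14.6]
opening: 0.62
grasp_force: 30.0
```

```bash
python3 - <<'E'
from h import *
p,d,W=snap("side","s2"); cv2.imwrite("pics/s2c.png",cv2.resize(p[120:220,210:350,::-1],(700,500),interpolation=2))
E
```

```text
(no output)
```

View pics/s2c.png

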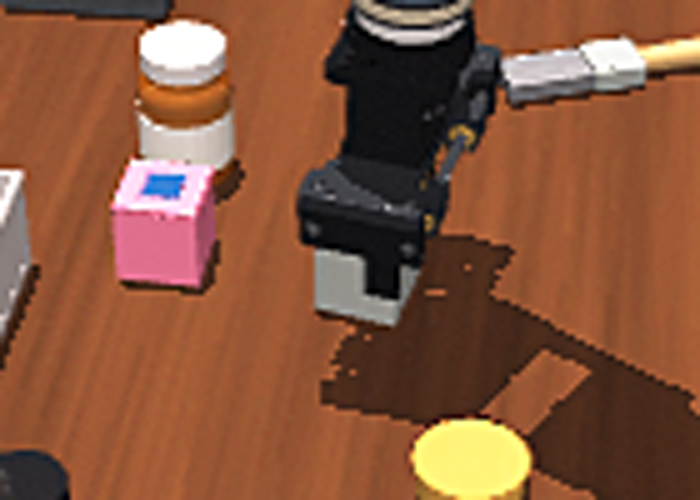

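The cup at crop (360,285) has begun to tilt or slide. I continue with more press and forward motion.

Request:
{"api": "apply_moves", "payload": {
  "plan": [-0.08, 0.014, -0.04, 0, -0.08, 0.014, -0.03, 0, -0.08, 0.014, -0.02, 0, -0.08, 0.014, -0.02, 0, -0.08, 0.014, -0.02, 0, 0, 0, 0, 0]
}}

```text
time_s: 4.88
position: [0.5402, -0.156, 0.0207]
tcp_rot: [[0.984, -0.177, 0.015], [-0.177, -0.984, -0.007], [0.016, 0.004, -1.0]]
force: [3.8, -1.4, 15.9]
opening: 0.613
grasp_force: 30.0
```

```bash
cat >> h.py <<'E'
def tilt(name,u0=200,u1=360,v0=110,v1=230,c=None):
    """side view: grey non-bench pixels near the TCP, in the cup's tip plane (along, z)"""
    p,d,W=snap("side",name); s=bot.read_state(); 
    hsv=cv2.cvtColor(p,cv2.COLOR_RGB2HSV)
    c=s["position"]; e=-s["tcp_rot"][:,0]; n=s["tcp_rot"][:,1]
    R=W-c; m=(hsv[...,1]<60)&(hsv[...,2]>90)&(W[...,2]>.002)&(np.linalg.norm(R,axis=2)<.11)
    Q=np.stack([R@e*1000,W[...,2]*1000,R@n*1000],-1)[m]
    print("n",len(Q)); 
    if len(Q)>20:
        f=Q[np.abs(Q[:,2]+27)<6]; print("face",len(f),cv2.minAreaRect(f[:,:2].astype(np.float32)) if len(f)>5 else "", cv2.boxPoints(cv2.minAreaRect(f[:,:2].astype(np.float32))).round(0).tolist() if len(f)>5 else "")
        print("all",Q.min(0).round(),Q.max(0).round())
E
python3 - <<'E'
from h import *
tilt("s3")
E
```

```text
n 113
face 112 ((-37.38874053955078, 23.480636596679688), (36.74449157714844, 51.20509338378906), 88.89519500732422) [[-63.0, 6.0], [-12.0, 5.0], [-11.0, 41.0], [-63.0, 42.0]]
all [-64.   5. -33.] [-12.  42. -11.]
```

Depth shows the cup stayed flat and the pads slipped towards its edge, so friction with the bench gives too little lever. New plan: grip it again, then use the fixed dock's wall edge as an anvil to pivot it in the pads. First I release, rise and measure the cup again.

Request:
{"api": "apply_moves", "payload": {
  "plan": [0, 0, 0.1, 0, 0, 0, 0, 0, 0, 0, 0, 0, 0, 0, 0.6, 0, 0, 0, 0.9, 0, 0, 0, 0.9, 0],
  "grip": -1
}}

```text
time_s: 5.68
position: [0.5328, -0.1524, 0.1421]
tcp_rot: [[0.984, -0.176, -0.003], [-0.176, -0.984, 0.001], [-0.003, -0.001, -1.0]]
force: [0.5, -0.8, 0.3]
opening: 0.998
grasp_force: 0.0
```

```bash
cat >> h.py <<'E'
def cupbox(name,lo=.05,hi=.065,c=(.58,-.16),r=.07,cams=("side","top")):
    for n in cams:
        p,d,W=snap(n,name+n)
        m=(W[...,2]>lo)&(W[...,2]<hi)&(np.hypot(W[...,0]-c[0],W[...,1]-c[1])<r)
        k,l,st,ce=cv2.connectedComponentsWithStats(m.astype(np.uint8))
        if k<2: print(n,"none"); continue
        i=1+np.argmax(st[1:,4]); P=W[l==i]
        print(n,len(P),cv2.minAreaRect((P[:,:2]*1000).astype(np.float32)),"z",np.percentile(P[:,2],[5,50,95]).round(4))
E
python3 - <<'E'
from h import *
s=bot.read_state();print(s["position"],s["opening"],s["force"])
cupbox("c4")
E
```

```text
[ 0.53282914 -0.15243453  0.14213949] 0.9975993837290639 [ 0.47432427 -0.84718527  0.34131751]
side 205 ((583.3958129882812, -162.64830017089844), (60.844207763671875, 55.2860221862793), 80.54586029052734) z [0.0521 0.0565 0.0594]
top none
```

Request:
{"api": "apply_moves", "payload": {
  "plan": [0.61, -0.17, 0, 0, 0, 0, -0.7, 0, 0, 0, -0.9, 0, 0, 0, -0.8, 0, 0, 0, -0.23, 0, 0, 0, 0, 0]
}}

```text
time_s: 6.52
position: [0.5635, -0.161, 0.0095]
tcp_rot: [[0.984, -0.176, -0.002], [-0.176, -0.984, 0.001], [-0.002, -0.001, -1.0]]
force: [-0.1, 1.1, 0.5]
opening: 1.001
grasp_force: 0.0
```

Request:
{"api": "apply_moves", "payload": {
  "plan": [0, 0, 0, 0, 0, 0, 0, 0, 0, 0, 0, 0, 0, 0, 0, 0, 0, 0, 0, 0, 0, 0, 0.5, 0, 0, 0, 0.5, 0, 0, 0, 0.5, 0, 0, 0, 0.5, 0],
  "grip": 1
}}

```text
time_s: 7.65
position: [0.5637, -0.1611, 0.1108]
tcp_rot: [[0.984, -0.176, -0.001], [-0.176, -0.984, 0.001], [-0.001, -0.0, -1.0]]
force: [0.2, 0.6, -2.4]
opening: 0.615
grasp_force: 30.0
```

```bash
python3 - <<'E'
from h import *
tilt("s5")
E
```

```text
n 135
face 114 ((-15.31755542755127, 117.6265640258789), (40.35226821899414, 53.5031852722168), 88.07080078125) [[-43.0, 98.0], [11.0, 97.0], [12.0, 137.0], [-41.0, 139.0]]
all [-43.  98. -34.] [ 28. 198.  19.]
```

Request:
{"api": "apply_moves", "payload": {
  "plan": [-0.287, 0.896, 0, 0.363, -0.287, 0.896, 0, 0.363, -0.287, 0.896, 0, 0.363, -0.287, 0.896, 0, 0.363, -0.287, 0.896, 0, 0.363, -0.287, 0.896, 0, 0.363, -0.287, 0.896, 0, 0.363, 0, 0, -0.2, 0, 0, 0, -0.2, 0, 0, 0, 0, 0]
}}

```text
time_s: 8.95
position: [0.4636, 0.1511, 0.0893]
tcp_rot: [[0.965, 0.262, -0.002], [0.262, -0.965, -0.0], [-0.002, -0.0, -1.0]]
force: [-0.3, 0.3, -1.4]
opening: 0.621
grasp_force: 30.0
```

```bash
python3 - <<'E'
from h import *
p,d,W=snap("side","s6"); cv2.imwrite("pics/s6c.png",cv2.resize(p[170:290,220:400,::-1],(720,480),interpolation=2))
tilt("s6b")
c=bot.read_state()["position"]; print(c)
q=np.array([-.965,-.262]); D=(W[...,:2]-c[:2])@q*1000
Z=W[...,2]; m=(Z>.036)&(Z<.044)&(np.hypot(W[...,0]-.555,W[...,1]-.177)<.1)
hsv=cv2.cvtColor(p,cv2.COLOR_RGB2HSV); g=(hsv[...,0]>45)&(hsv[...,0]<90)&(hsv[...,1]>70)
print("dock wall edge along p rel TCP",np.percentile(D[m&g],[50,98,100]).round(1), (m&g).sum())
E
```

```text
n 728
face 230 ((-56.21440505981445, 109.91913604736328), (102.17607879638672, 110.86103057861328), 26.396406173706055) [[-127.0, 137.0], [-77.0, 38.0], [14.0, 83.0], [-35.0, 182.0]]
all [-109.    8.  -53.] [ -0. 182.  50.]
[0.46425321 0.15118417 0.0901406 ]
dock wall edge along p rel TCP [-118.1  -42.6  -41.7] 432
```

View pics/s6c.png

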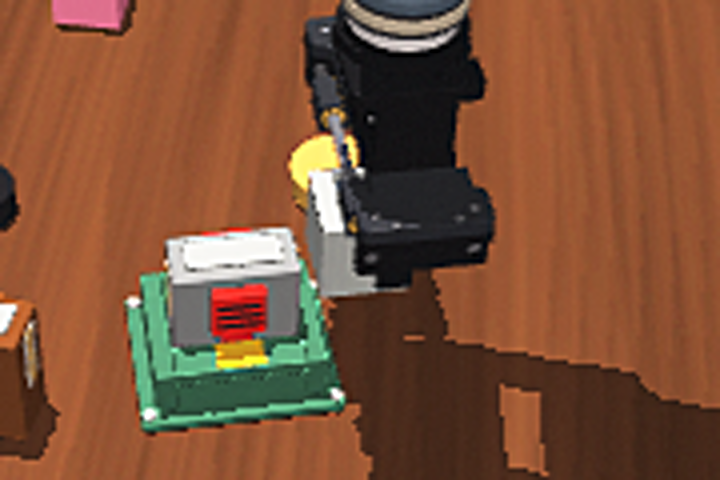

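The cup's trailing edge at crop (325,290) is just level with the dock's near wall edge. I move 3.5 mm towards the dock, then lower onto the edge.

Request:
{"api": "apply_moves", "payload": {
  "plan": [0.07, 0.02, -0.4, 0, 0, 0, -0.4, 0, 0, 0, -0.08, 0, 0, 0, -0.08, 0, -0.01, -0.003, -0.08, 0, -0.01, -0.003, -0.08, 0, -0.01, -0.003, -0.08, 0, -0.01, -0.003, -0.08, 0, 0, 0, 0, 0]
}}

```text
time_s: 10.18
position: [0.4629, 0.1511, 0.0279]
tcp_rot: [[0.965, 0.262, -0.004], [0.262, -0.965, -0.001], [-0.005, -0.0, -1.0]]
force: [-6.9, -4.2, 13.8]
opening: 0.621
grasp_force: 30.0
```

```bash
python3 - <<'E'
from h import *
p,d,W=snap("side","s7"); cv2.imwrite("pics/s7c.png",cv2.resize(p[170:290,220:400,::-1],(720,480),interpolation=2))
E
```

```text
(no output)
```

View pics/s7c.png

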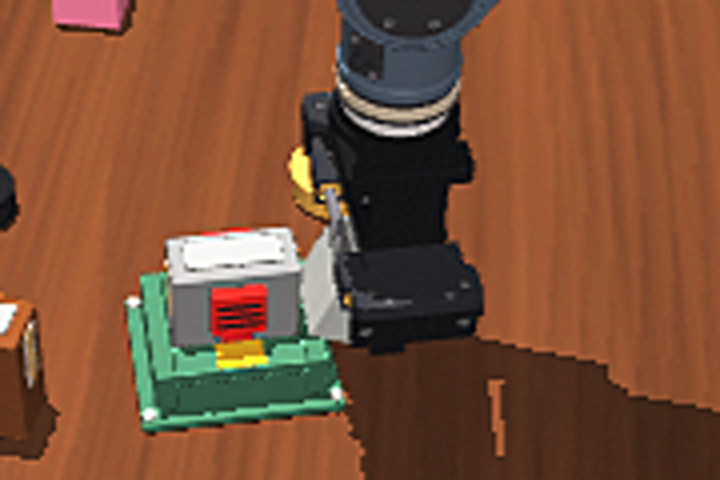

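The cup tilts as planned, with its corner close to the magazine at crop (305,335). I continue down while drifting outward.

Request:
{"api": "apply_moves", "payload": {
  "plan": [-0.04, -0.011, -0.02, 0, -0.03, -0.008, -0.06, 0, -0.02, -0.005, -0.08, 0, -0.01, -0.003, -0.08, 0, -0.01, -0.003, -0.08, 0, 0, 0, -0.03, 0, 0, 0, 0, 0]
}}

```text
time_s: 11.1
position: [0.4602, 0.1503, 0.0105]
tcp_rot: [[0.965, 0.262, 0.001], [0.262, -0.965, -0.0], [0.001, 0.0, -1.0]]
force: [-3.5, -1.9, 10.8]
opening: 0.616
grasp_force: 30.0
```

```bash
cat >> h.py <<'E'
def facetilt(name,s0=-27):
    p,d,W=snap("side",name); s=bot.read_state(); c=s["position"]; e=-s["tcp_rot"][:,0]; n=s["tcp_rot"][:,1]
    hsv=cv2.cvtColor(p,cv2.COLOR_RGB2HSV); R=W-c
    m=(hsv[...,1]<60)&(hsv[...,2]>70)&(np.abs(R@n*1000-s0)<7)&(np.abs(R@e)<.09)&(W[...,2]<.12)
    m|=0
    k,l,st,ce=cv2.connectedComponentsWithStats(m.astype(np.uint8)); 
    for i in np.argsort(-st[1:,4])[:3]+1:
        Q=np.stack([R@e*1000,W[...,2]*1000],-1)[l==i].astype(np.float32)
        if len(Q)>10: print(len(Q),cv2.convexHull(Q).reshape(-1,2).round(0).astype(int).tolist())
E
python3 - <<'E'
from h import *
facetilt("s8")
E
```

```text
Traceback (most recent call last):
  File "h.py", line 37, in facetilt
    m|=0
numpy._core._exceptions._UFuncOutputCastingError: Cannot cast ufunc 'bitwise_or' output from dtype('int64') to dtype('bool') with casting rule 'same_kind'
```

```bash
sed -i '/m|=0/d' h.py; python3 - <<'E'
from h import *
facetilt("s8b")
E
```

```text
90 [[-61, 49], [-62, 79], [-62, 83], [-63, 95], [-65, 98], [-77, 96], [-89, 43], [-89, 40], [-66, 39], [-64, 40]]
67 [[-26, 39], [-26, 43], [-36, 63], [-37, 63], [-39, 61], [-44, 57], [-51, 48], [-51, 45], [-30, 22]]
```

The cup is at about 50° and past balance. I back away from the dock, press it down on the bench to roll it further, then release.

Request:
{"api": "apply_moves", "payload": {
  "plan": [-0.193, -0.052, 0.06, 0, -0.193, -0.052, 0, 0, -0.193, -0.052, 0, 0, -0.04, -0.01, -0.06, 0, -0.04, -0.01, -0.06, 0, -0.04, -0.01, -0.06, 0, -0.04, -0.01, -0.05, 0, 0, 0, 0, 0]
}}

```text
time_s: 12.2
position: [0.4232, 0.1414, 0.0005]
tcp_rot: [[0.965, 0.264, 0.001], [0.264, -0.965, 0.0], [0.001, 0.0, -1.0]]
force: [0.5, 0.8, 0.8]
opening: 0.619
grasp_force: 30.0
```

Request:
{"api": "apply_moves", "payload": {
  "plan": [0, 0, 0, 0, 0, 0, 0, 0, 0, 0, 0, 0, 0, 0, 0, 0, 0, 0, 0.6, 0, 0, 0, 0.9, 0, 0, 0, 0.9, 0],
  "grip": -1
}}

```text
time_s: 13.08
position: [0.4224, 0.1413, 0.1216]
tcp_rot: [[0.965, 0.263, -0.001], [0.263, -0.965, -0.0], [-0.001, -0.0, -1.0]]
force: [0.3, 0.9, -0.5]
opening: 0.996
grasp_force: 0.0
```

```bash
python3 - <<'E'
from h import *
c=bot.read_state()["position"]; print(c)
cupbox("c9",lo=.045,hi=.065,c=c[:2],r=.08)
cupbox("c9b",lo=.01,hi=.065,c=c[:2],r=.085,cams=("side",))
E
```

```text
[0.42238544 0.14128473 0.12156312]
side 342 ((408.8766784667969, 138.31686401367188), (58.434295654296875, 56.50213623046875), 16.343706130981445) z [0.0482 0.0526 0.0549]
top 23 ((379.87567138671875, 148.4022979736328), (13.281257629394531, 13.74079418182373), 2.002505302429199) z [0.0514 0.0547 0.0586]
side 575 ((408.78643798828125, 138.029052734375), (58.83997344970703, 59.043128967285156), 16.39551544189453) z [0.0139 0.0508 0.0546]
```

The cup now lies on its side with its top at 54 mm, centred near (0.409,0.138). For the second tip I grip near its base end and use the same anvil.

Request:
{"api": "apply_moves", "payload": {
  "plan": [-0.62, -0.165, 0, 0, 0, 0, -0.6, 0, 0, 0, -0.8, 0, 0, 0, -0.6, 0, 0, 0, -0.22, 0, 0, 0, 0, 0]
}}

```text
time_s: 13.98
position: [0.391, 0.133, 0.0087]
tcp_rot: [[0.965, 0.263, -0.003], [0.263, -0.965, -0.0], [-0.003, -0.001, -1.0]]
force: [-0.3, 0.1, 0.3]
opening: 1.002
grasp_force: 0.0
```

Request:
{"api": "apply_moves", "payload": {
  "plan": [0, 0, 0, 0, 0, 0, 0, 0, 0, 0, 0, 0, 0, 0, 0, 0, 0, 0, 0, 0, 0, 0, 0.5, 0, 0, 0, 0.5, 0, 0, 0, 0.5, 0, 0, 0, 0, 0],
  "grip": 1
}}

```text
time_s: 15.1
position: [0.3928, 0.1332, 0.0856]
tcp_rot: [[0.965, 0.263, 0.003], [0.263, -0.965, 0.0], [0.003, 0.001, -1.0]]
force: [-0.3, -0.0, -1.2]
opening: 0.619
grasp_force: 30.0
```

```bash
python3 - <<'E'
from h import *
facetilt("s10")
E
```

```text
151 [[-12, 77], [-13, 87], [-22, 120], [-39, 120], [-46, 118], [-46, 116], [-47, 96], [-47, 91], [-47, 77], [-24, 73]]
```

Request:
{"api": "apply_moves", "payload": {
  "plan": [0.7, 0.19, 0, 0, 0.7, 0.19, 0, 0, 0, 0, -0.2, 0, 0, 0, -0.25, 0, 0, 0, -0.25, 0, 0, 0, -0.08, 0, 0, 0, -0.08, 0, -0.01, -0.003, -0.08, 0, -0.01, -0.003, -0.08, 0, -0.02, -0.005, -0.08, 0, -0.02, -0.005, -0.08, 0, 0, 0, 0, 0]
}}

```text
time_s: 16.65
position: [0.4593, 0.1513, 0.0252]
tcp_rot: [[0.965, 0.263, 0.001], [0.263, -0.965, 0.0], [0.001, 0.0, -1.0]]
force: [-2.8, 0.3, -3.1]
opening: 0.619
grasp_force: 30.0
```

```bash
python3 - <<'E'
from h import *
facetilt("s11")
E
```

```text
125 [[-12, 19], [-28, 59], [-33, 69], [-40, 71], [-43, 70], [-45, 68], [-45, 68], [-46, 67], [-47, 41], [-41, 17], [-36, 16], [-17, 15], [-13, 18]]
```

The trailing edge missed the wall top and the cup sits flush outside the wall. I raise it, go 6 mm further in and repeat.

Request:
{"api": "apply_moves", "payload": {
  "plan": [-0.04, -0.01, 0.3, 0, 0, 0, 0.45, 0, 0.16, 0.04, 0, 0, 0, 0, 0, 0, 0, 0, 0, 0, 0, 0, -0.15, 0, 0, 0, -0.08, 0, 0, 0, -0.08, 0, 0, 0, -0.08, 0, 0, 0, 0, 0]
}}

```text
time_s: 17.95
position: [0.4616, 0.1521, 0.0439]
tcp_rot: [[0.965, 0.264, -0.006], [0.264, -0.965, -0.001], [-0.006, -0.0, -1.0]]
force: [-5.3, -4.1, 11.3]
opening: 0.616
grasp_force: 30.0
```

```bash
python3 - <<'E'
from h import *
facetilt("s12")
E
```

```text
121 [[-14, 39], [-29, 82], [-36, 94], [-39, 97], [-41, 93], [-41, 91], [-43, 80], [-46, 62], [-47, 48], [-47, 42], [-44, 39], [-21, 35]]
```

Request:
{"api": "apply_moves", "payload": {
  "plan": [0, 0, -0.08, 0, 0, 0, -0.08, 0, -0.01, -0.003, -0.08, 0, -0.01, -0.003, -0.08, 0, -0.02, -0.005, -0.08, 0, -0.02, -0.005, -0.08, 0, 0, 0, 0, 0]
}}

```text
time_s: 18.88
position: [0.4593, 0.1515, 0.0198]
tcp_rot: [[0.965, 0.264, -0.005], [0.264, -0.965, -0.001], [-0.005, -0.0, -1.0]]
force: [-4.9, -2.8, 10.2]
opening: 0.618
grasp_force: 30.0
```

```bash
python3 - <<'E'
from h import *
facetilt("s13")
E
```

```text
61 [[-26, 29], [-27, 50], [-27, 54], [-35, 67], [-47, 48], [-48, 47], [-49, 41], [-36, 33], [-29, 30]]
11 [[-68, 72], [-73, 70], [-80, 65], [-80, 54], [-77, 54], [-70, 67]]
```

Request:
{"api": "apply_moves", "payload": {
  "plan": [-0.02, -0.005, -0.06, 0, -0.02, -0.005, -0.06, 0, -0.02, -0.005, -0.06, 0, -0.01, -0.003, -0.04, 0, 0, 0, 0, 0]
}}

```text
time_s: 19.55
position: [0.4581, 0.151, 0.0091]
tcp_rot: [[0.965, 0.264, 0.0], [0.264, -0.965, -0.0], [0.0, 0.0, -1.0]]
force: [-2.7, -1.4, 9.9]
opening: 0.622
grasp_force: 30.0
```

```bash
python3 - <<'E'
from h import *
facetilt("s14")
E
```

```text
49 [[-27, 23], [-27, 32], [-28, 42], [-34, 53], [-36, 55], [-41, 52], [-46, 45], [-48, 40], [-43, 34], [-32, 27]]
19 [[-67, 82], [-72, 93], [-79, 91], [-82, 82], [-81, 69], [-79, 69], [-71, 74], [-69, 78]]
```

Request:
{"api": "apply_moves", "payload": {
  "plan": [-0.19, -0.052, 0.02, 0, -0.19, -0.052, -0.02, 0, -0.15, -0.04, -0.04, 0, -0.1, -0.027, -0.04, 0, -0.06, -0.016, -0.04, 0, -0.06, -0.016, -0.04, 0, 0, 0, 0, 0]
}}

```text
time_s: 20.48
position: [0.4261, 0.1423, 0.0036]
tcp_rot: [[0.965, 0.262, 0.014], [0.262, -0.965, 0.002], [0.014, 0.002, -1.0]]
force: [1.8, 7.4, 29.2]
opening: 0.62
grasp_force: 30.0
```

```bash
python3 - <<'E'
from h import *
facetilt("s15")
E
```

```text
61 [[-22, 33], [-34, 55], [-42, 48], [-48, 41], [-48, 37], [-37, 27], [-26, 18], [-24, 18]]
```

The press only raised the tilt to about 42°, right at balance. I raise a little and push the tilted cup low against the dock wall to turn it further.

Request:
{"api": "apply_moves", "payload": {
  "plan": [0, 0, 0.2, 0, 0.3, 0.08, 0, 0, 0.28, 0.076, 0, 0, 0, 0, 0, 0, 0.1, 0.027, 0, 0, 0.1, 0.027, 0, 0, 0.08, 0.022, 0, 0, 0.08, 0.022, 0, 0, 0, 0, 0, 0]
}}

```text
time_s: 21.65
position: [0.4592, 0.1517, 0.0103]
tcp_rot: [[0.964, 0.264, -0.018], [0.264, -0.964, -0.003], [-0.018, -0.002, -1.0]]
force: [-12.0, -10.2, 9.3]
opening: 0.622
grasp_force: 30.0
```

```bash
python3 - <<'E'
from h import *
facetilt("s16")
E
```

```text
45 [[-28, 33], [-28, 40], [-34, 52], [-36, 54], [-39, 54], [-42, 52], [-45, 50], [-47, 47], [-47, 46], [-49, 41], [-31, 27], [-28, 27]]
```

Request:
{"api": "apply_moves", "payload": {
  "plan": [0.1, 0.027, -0.02, 0, 0.1, 0.027, -0.02, 0, 0.08, 0.022, -0.02, 0, 0.08, 0.022, 0, 0, 0, 0, 0, 0]
}}

```text
time_s: 22.32
position: [0.4673, 0.1556, 0.0055]
tcp_rot: [[0.963, 0.265, -0.038], [0.265, -0.964, -0.006], [-0.038, -0.005, -0.999]]
force: [-21.8, -11.1, 5.5]
opening: 0.619
grasp_force: 30.0
```

```bash
python3 - <<'E'
from h import *
facetilt("s17")
p=cv2.imread("pics/s17.png"); cv2.imwrite("pics/s17c.png",cv2.resize(p[170:290,220:400],(720,480),interpolation=2))
E
```

```text
11 [[-29, 32], [-30, 38], [-34, 43], [-37, 45], [-37, 46], [-39, 47], [-40, 47], [-35, 39]]
```

View pics/s17c.png

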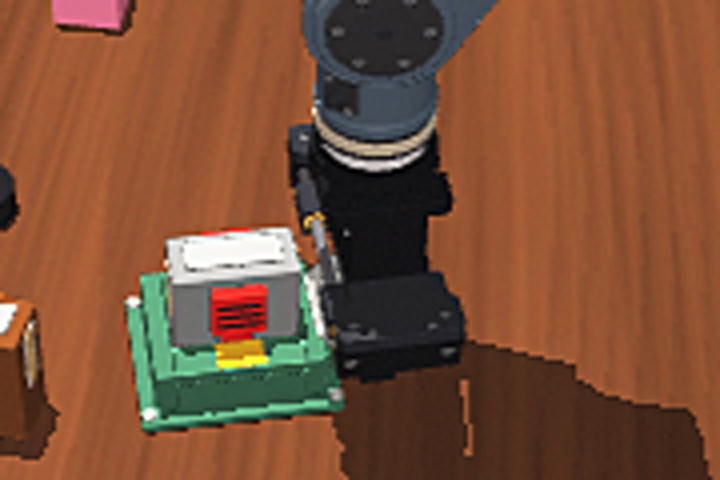

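The cup at crop (320,300) leans steeply on the wall edge, well past balance. I relax the push before releasing.

Request:
{"api": "apply_moves", "payload": {
  "plan": [-0.18, -0.048, 0, 0, -0.18, -0.048, 0, 0, -0.04, -0.01, 0, 0, 0, 0, 0, 0]
}}

```text
time_s: 22.88
position: [0.4671, 0.1534, 0.0077]
tcp_rot: [[0.965, 0.263, 0.002], [0.263, -0.965, 0.0], [0.002, 0.0, -1.0]]
force: [-0.4, -0.5, -1.3]
opening: 0.62
grasp_force: 30.0
```

```bash
python3 - <<'E'
from h import *
facetilt("s18")
E
```

```text
15 [[-26, 38], [-34, 54], [-38, 54], [-39, 54], [-39, 48], [-37, 44], [-31, 38], [-29, 36]]
13 [[-65, 82], [-67, 89], [-70, 90], [-72, 79], [-72, 78], [-72, 69], [-67, 68]]
```

Request:
{"api": "apply_moves", "payload": {
  "plan": [0, 0, -0.05, 0, -0.02, -0.005, -0.05, 0, -0.04, -0.01, -0.03, 0, 0, 0, 0, 0]
}}

```text
time_s: 23.42
position: [0.4654, 0.153, 0.0022]
tcp_rot: [[0.965, 0.263, 0.006], [0.263, -0.965, 0.001], [0.006, 0.001, -1.0]]
force: [1.1, 1.9, 7.5]
opening: 0.616
grasp_force: 30.0
```

Request:
{"api": "apply_moves", "payload": {
  "plan": [0, 0, 0, 0, 0, 0, 0, 0, 0, 0, 0, 0, 0, 0, 0.1, 0, 0, 0, 0.6, 0, 0, 0, 0.9, 0, 0, 0, 0.9, 0],
  "grip": -1
}}

```text
time_s: 24.3
position: [0.4624, 0.1524, 0.1272]
tcp_rot: [[0.965, 0.263, -0.001], [0.263, -0.965, -0.0], [-0.001, -0.0, -1.0]]
force: [1.7, -0.3, 0.4]
opening: 1.003
grasp_force: 0.0
```

```bash
python3 - <<'E'
from h import *
c=bot.read_state()["position"]; print(c)
cupbox("c19",lo=.05,hi=.065,c=(.455,.15),r=.075,cams=("side",))
cupbox("c19b",lo=.01,hi=.065,c=(.44,.145),r=.06,cams=("side",))
p=cv2.imread("pics/c19side.png"); cv2.imwrite("pics/c19c.png",cv2.resize(p[150:290,220:400],(720,560),interpolation=2))
E
```

```text
[0.46236577 0.15241541 0.12722728]
side 133 ((442.0947265625, 148.34548950195312), (54.20462417602539, 57.3309326171875), 15.37783145904541) z [0.0507 0.0554 0.0587]
side 583 ((442.11981201171875, 148.08729553222656), (54.94981384277344, 59.76508331298828), 15.037323951721191) z [0.0131 0.037  0.0571]
```

View pics/c19c.png

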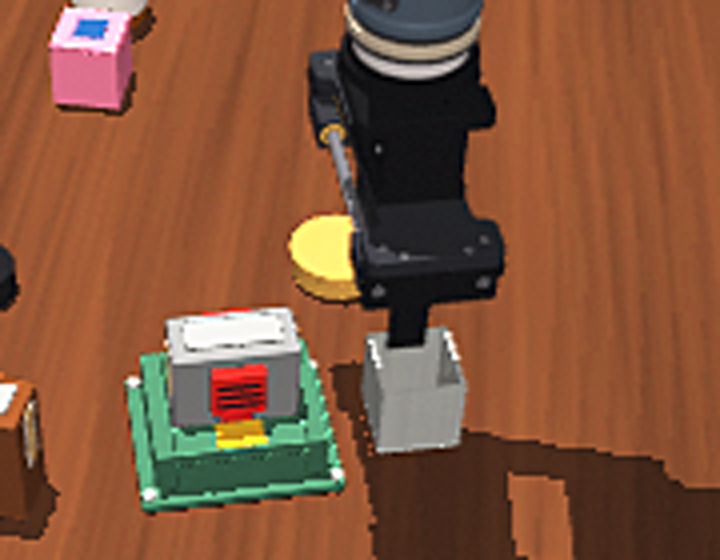

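The cup stands mouth up at crop (415,390), let go, centred near (0.441,0.147). Next comes the magazine: I move over it and descend with the fingers open, straddling the catches.

Request:
{"api": "apply_moves", "payload": {
  "plan": [0.62, 0.16, 0.1, 0, 0.62, 0.16, 0, 0, 0.62, 0.16, 0, 0, 0, 0, 0, 0, 0, 0, 0, 0]
}}

```text
time_s: 25.02
position: [0.5538, 0.1762, 0.13]
tcp_rot: [[0.965, 0.264, -0.004], [0.264, -0.965, -0.001], [-0.004, -0.001, -1.0]]
force: [-0.2, 0.4, -0.3]
opening: 1.002
grasp_force: 0.0
```

```bash
python3 - <<'E'
from h import *
s=bot.read_state(); c=s["position"]; e=s["tcp_rot"][:,0]; n=s["tcp_rot"][:,1]; print(c)
p,d,W=snap("side","m20"); hsv=cv2.cvtColor(p,cv2.COLOR_RGB2HSV); R=W-c
near=np.hypot(R[...,0],R[...,1])<.09
for nm,m in (("red",((hsv[...,0]<8)|(hsv[...,0]>172))&(hsv[...,1]>170)&near&(W[...,2]>.05)),("top",near&(W[...,2]>.093)&(W[...,2]<.102)&(hsv[...,1]<50)),("finger",near&(hsv[...,2]<70)&(W[...,2]>.125)&(W[...,2]<.16))):
    P=R[m]*1000; A=np.stack([P@e,P@n],-1).astype(np.float32); print(nm,len(A),cv2.minAreaRect(A) if len(A)>4 else "", A.min(0),A.max(0),"z",W[m][:,2].min(),W[m][:,2].max())
E
```

```text
[0.55381499 0.17622791 0.13002783]
red 133 ((3.450242042541504, -26.6318359375), (30.172204971313477, 10.944830894470215), 3.9168214797973633) [-11.745952 -32.041424] [ 18.813103 -20.363243] z 0.051199143444987695 0.09132272322292598
top 255 ((3.6149024963378906, -1.9294147491455078), (79.31706237792969, 40.607486724853516), 0.009335163049399853) [-36.042137 -22.239311] [43.275085 18.378616] z 0.09311189752084047 0.1018238563227328
finger 75 ((1.385239601135254, -52.521141052246094), (21.157827377319336, 5.402558326721191), 0.8147587180137634) [ -9.210576 -55.33066 ] [ 11.986786 -49.84698 ] z 0.1287034149965391 0.15934617579861718
```

Request:
{"api": "apply_moves", "payload": {
  "plan": [0.02, 0.036, -0.4, 0, 0, 0, -0.5, 0, 0, 0, -0.4, 0, 0, 0, -0.23, 0, 0, 0, 0, 0, 0, 0, 0, 0]
}}

```text
time_s: 25.82
position: [0.5572, 0.1783, 0.0552]
tcp_rot: [[0.965, 0.263, 0.001], [0.263, -0.965, 0.0], [0.001, 0.0, -1.0]]
force: [-0.2, -0.1, -0.1]
opening: 1.0
grasp_force: 0.0
```

Request:
{"api": "apply_moves", "payload": {
  "plan": [0, 0, 0, 0, 0, 0, 0, 0, 0, 0, 0, 0, 0, 0, 0, 0, 0, 0, 0, 0, 0, 0, 0, 0, 0, 0, 0, 0],
  "grip": 1
}}

```text
time_s: 26.7
position: [0.557, 0.1781, 0.0549]
tcp_rot: [[0.965, 0.264, 0.0], [0.264, -0.965, -0.0], [0.0, 0.0, -1.0]]
force: [-0.3, -1.2, 5.4]
opening: 0.492
grasp_force: 30.0
```

Request:
{"api": "apply_moves", "payload": {
  "plan": [0, 0, 0.1, 0, 0, 0, 0.15, 0, 0, 0, 0.25, 0, 0, 0, 0.35, 0, 0, 0, 0.45, 0, 0, 0, 0.45, 0, 0, 0, 0.1, 0, 0, 0, 0, 0]
}}

```text
time_s: 27.7
position: [0.5569, 0.1783, 0.1476]
tcp_rot: [[0.965, 0.263, 0.001], [0.263, -0.965, 0.0], [0.001, 0.0, -1.0]]
force: [0.0, 0.2, -2.1]
opening: 0.484
grasp_force: 30.0
```

```bash
python3 - <<'E'
from h import *
s=bot.read_state(); c=s["position"]; e=s["tcp_rot"][:,0]; n=s["tcp_rot"][:,1]
p,d,W=snap("side","m22"); hsv=cv2.cvtColor(p,cv2.COLOR_RGB2HSV); R=W-c
near=np.hypot(R[...,0],R[...,1])<.075
m=near&(hsv[...,1]<50)&(hsv[...,2]>70)&(W[...,2]>.06)&(W[...,2]<.2)
P=R[m]*1000; print(len(P),(P@e).min(),(P@e).max(),(P@n).min(),(P@n).max(),np.percentile(W[m][:,2],[0,2,98,100]))
mz=(W[...,2]>.17)&(W[...,2]<.21)&near&(hsv[...,1]<50)&(hsv[...,2]>150)
print("top",mz.sum(), np.median(W[mz],0) if mz.any() else "")
cupbox("c22",lo=.05,hi=.065,c=(.442,.148),r=.05)
E
```

```text
460 -40.40763568481579 40.263471996488235 -23.41557246746484 18.094610914256084 [0.10057801 0.10273422 0.18816169 0.19203069]
top 13 [0.59386385 0.19041059 0.18836412]
side 154 ((442.5412902832031, 147.38296508789062), (54.65939712524414, 57.186737060546875), 14.401114463806152) z [0.0513 0.0554 0.0587]
top 17 ((438.25421142578125, 118.30309295654297), (36.25482940673828, 9.886707305908203), 0.9865545630455017) z [0.0529 0.0576 0.062 ]
```

The magazine is out, upright, with its underside at about 0.100 m. I carry it over the cup.

Request:
{"api": "apply_moves", "payload": {
  "plan": [-0.3, -0.09, 0, 0, -0.5, -0.15, 0, 0, -0.6, -0.18, 0, 0, -0.5, -0.15, -0.05, 0, -0.3, -0.09, -0.05, 0, -0.084, -0.026, 0, 0, 0, 0, 0, 0, 0, 0, 0, 0, 0, 0, 0, 0]
}}

```text
time_s: 28.98
position: [0.4435, 0.1441, 0.1421]
tcp_rot: [[0.965, 0.263, 0.001], [0.263, -0.965, 0.0], [0.001, 0.0, -1.0]]
force: [-0.5, -0.0, -2.6]
opening: 0.492
grasp_force: 30.0
```

```bash
python3 - <<'E'
from h import *
s=bot.read_state(); c=s["position"]; e=s["tcp_rot"][:,0]; n=s["tcp_rot"][:,1]; print(c,s["opening"],s["grasp_force"])
p,d,W=snap("side","m23"); hsv=cv2.cvtColor(p,cv2.COLOR_RGB2HSV); R=W-c
near=np.hypot(R[...,0],R[...,1])<.075; g=near&(hsv[...,1]<50)&(hsv[...,2]>70)
for a,b in((.08,.18),(.01,.062)):
    m=g&(W[...,2]>a)&(W[...,2]<b); P=R[m]*1000; print(len(P),(P@e).min(),(P@e).max(),(P@n).min(),(P@n).max(),np.percentile(W[m][:,2],[0,2,98,100]))
cv2.imwrite("pics/m23c.png",cv2.resize(p[130:290,220:400,::-1],(675,600),interpolation=2))
E
```

```text
[0.44346675 0.14414258 0.14208567] 0.49218077820227196 29.99942089430988
520 -40.07848099021403 40.157624476990875 -23.912417836343 12.290603710133785 [0.09305416 0.0966241  0.1757723  0.17979336]
557 -27.187383771086658 55.76331143277188 -33.45072412880675 42.637963890653815 [0.01011758 0.01155482 0.05717906 0.06151304]
```

View pics/m23c.png

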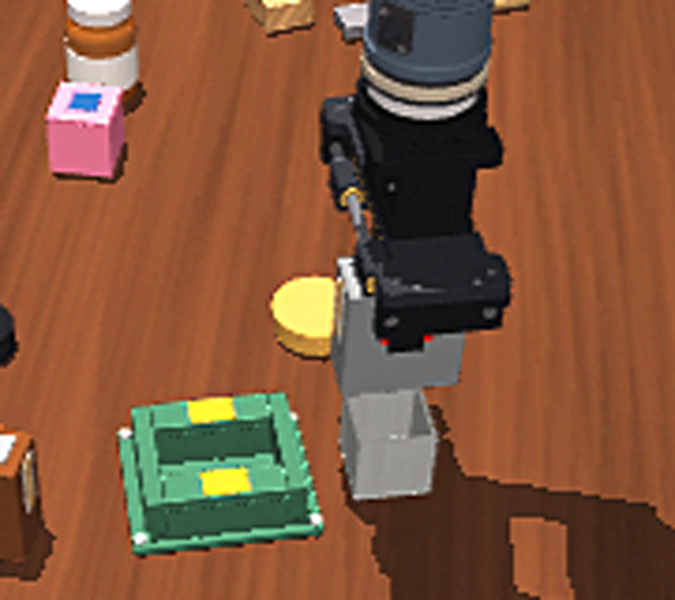

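The magazine hangs upright over the cup (crop 400,350 above 390,440), centred to within a few millimetres and about 37 mm above the rim. I hand it in.

```bash
python3 -c "
from rig import bot
print(bot.hand_in())"
```

```text
the job is handed in; nothing more can be done
None
```

I handed the job in at about 29 s of the 72 s limit, and the hand-in returned no verdict. By the last measurements, the cup stands mouth up and let go. The magazine is held upright above it with both catches squeezed (about 43 mm across the pads), roughly 37 mm over the rim and within a few millimetres of centre.

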